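# Feel out the loaded tin and slide it onto the bench scale

## Task

Three closed tins on the bench look alike, but one of them holds a heavy metal doll mould and the other two are empty: nudge them gently to feel which one is loaded. Slide the loaded tin, without lifting it or tipping it over, up the bevelled rim of the flat bench scale until it stands wholly on the plate's flat top. Leave the empty tins standing within 5 cm of where they were, and do not disturb the other things on the bench.

Things in the scene. Friction and masses are not known exactly. Their poses are not given: they have to be found in the camera images.
- tin_a: One of three closed round metal tins that look alike: 88 mm in diameter (too wide to grip), 60 mm tall, lower edge bevelled 4 mm. One of the three holds a solid metal mould (0.85 kg in all), the others are nearly empty (0.14 kg); which one changes from start to start and cannot be seen, only felt. Origin: centre of its underside, z up.
- tin_b: One of three closed round metal tins that look alike: 88 mm in diameter (too wide to grip), 60 mm tall, lower edge bevelled 4 mm. One of the three holds a solid metal mould (0.85 kg in all), the others are nearly empty (0.14 kg); which one changes from start to start and cannot be seen, only felt. Origin: centre of its underside, z up.
- tin_c: One of three closed round metal tins that look alike: 88 mm in diameter (too wide to grip), 60 mm tall, lower edge bevelled 4 mm. One of the three holds a solid metal mould (0.85 kg in all), the others are nearly empty (0.14 kg); which one changes from start to start and cannot be seen, only felt. Origin: centre of its underside, z up.
- scale_top (a point): Centre of the top face of the bench scale's round steel plate. The plate is fixed, 3 mm high; its flat top is 150 mm in diameter, and around it a bevelled rim slopes down to the bench at 190 mm diameter, so that a tin can be slid up onto it from any side. z up; the point's -x points to the scale's console.
- scale: The fixed bench scale. Origin on the bench under the centre of the plate; its -x points to the console, a grey box 50 x 130 x 34 mm centred 165 mm from the plate's centre, on a 3 mm thick neck 40 mm wide. z up.
- glue: Bystander: white plastic glue bottle, 52 mm in diameter, 150 mm tall, standing. Origin at the centre of its underside.
- jar: Bystander: small white paint jar with a blue lid, 60 mm in diameter, 55 mm tall, standing. Origin at the centre of its underside.
- foot: Bystander: flesh-coloured doll's lower leg standing on its foot, 64 mm in diameter, 97 mm tall, with toes reaching 52 mm along its x. Origin at the centre of its underside.
Mind the look-alikes: they are no part of the job. Leave any black or green look-alike of the tin_c alone.

How it is judged:
At the end, for the whole second after the job is handed in: The loaded tin (the one that weighs on the plate with more than 3.5 N) stands upright and at rest on the scale's plate, its centre within 35 mm of the plate's centre and its underside within 2 mm of the plate's top; the other two tins stand upright within 60 mm of where they started (((horizontal distance between tin_a and scale_top below 0.035 m and z of tin_a in the frame of scale_top between -0.002 and 0.002 m and angle between tin_a's own z axis and vertical below 0.06 rad and contact force between tin_a and scale above 3.5 N and linear speed of tin_a below 0.02 m/s and distance of each of tin_b, tin_c from where it was at the start of the episode below 0.06 m and angle between each of tin_b, tin_c's own z axis and vertical below 0.1 rad) or (horizontal distance between tin_b and scale_top below 0.035 m and z of tin_b in the frame of scale_top between -0.002 and 0.002 m and angle between tin_b's own z axis and vertical below 0.06 rad and contact force between tin_b and scale above 3.5 N and linear speed of tin_b below 0.02 m/s and distance of each of tin_a, tin_c from where it was at the start of the episode below 0.06 m and angle between each of tin_a, tin_c's own z axis and vertical below 0.1 rad) or (horizontal distance between tin_c and scale_top below 0.035 m and z of tin_c in the frame of scale_top between -0.002 and 0.002 m and angle between tin_c's own z axis and vertical below 0.06 rad and contact force between tin_c and scale above 3.5 N and linear speed of tin_c below 0.02 m/s and distance of each of tin_a, tin_b from where it was at the start of the episode below 0.06 m and angle between each of tin_a, tin_b's own z axis and vertical below 0.1 rad))); the robot touches nothing.
It fails at once if more than one tin has been shifted by more than 60 mm (an empty tin was moved away) (distance of each of tin_a, tin_b from where it was at the start of the episode above 0.06 m or distance of each of tin_a, tin_c from where it was at the start of the episode above 0.06 m or distance of each of tin_b, tin_c from where it was at the start of the episode above 0.06 m).
It fails at once if a tin is tipped by more than about 25 degrees (angle between any of tin_a, tin_b, tin_c's own z axis and vertical above 0.45 rad).
It fails at once if a tin is lifted more than 25 mm off the bench (height (world z) of any of tin_a, tin_b, tin_c above 0.025 m).
It fails at once if a bystander is shifted by more than 30 mm or knocked over (distance of any of glue, jar, foot from where it was at the start of the episode above 0.03 m or angle between any of glue, jar, foot's own z axis and vertical above 0.3 rad).
It also fails if it takes over 72 s, if anything falls off the work surface, if the arm or the gripper's body presses on something with over 40 N, if the wrist force passes 120 N, or if a joint passes its speed limit or range.

## Robot

A 7-joint arm with a two-finger parallel gripper is mounted at the origin on the work surface. World frame = base frame: x ahead of the robot, y to its left, z up, the work surface at z = 0. Lengths are in m, angles in rad, forces in N, time in s.
With the tool pointing down it reaches from about 0.425 to 0.925 m from the base axis. Payload 6.8 kg.
Tool frame: the origin (TCP) lies midway between the tips of the shut fingers; the grasp point (between the pads) lies 19 mm behind it (r.grip_depth is the distance from the TCP to the grasp point, in m); z points along the fingers, y is the line along which they close (so a half turn about z gives the same grasp; the last joint's range is limited). The gripper opens to 85 mm and grips with 20 to 120 N. Pads are 22 mm wide; open, the fingers measure 114 mm over their backs; the gripper's body (76 mm by 85 mm) begins 54 mm behind the grasp point. The pads swing forward as they close: fully open they stand 13 mm farther back than shut.
Start: joints at [1.139, 0.477, 0.022, 1.555, -0.011, 1.109, -0.083], TCP at [0.215, -0.64, 0.231] pointing down, gripper open.
Joint ranges: [-2.96, 2.96], [-0.34, 2.1], [-1.41, 1.46], [0.24, 2.44], [-1.37, 4.51], [0.17, 1.92], [-2.96, 2.96]. Speed limits (rad/s): [2.39, 2.39, 3.14, 3.14, 3.14, 3.14, 3.14].

## Interface

Orientations are given as a rotation vector (axis times angle).
In Python, from bench import telemetry, grab_frame, calibration, order, silhouettes, r gives the robot as it stands.
- The arm moves only by the tool apply_moves, never from a script. Its argument "moves" is a list of rows, each a list of 7 numbers: the turn, a rotation vector about the tool's x, y, z scaled (see below), then the shift along the tool's x, y, z scaled (see below), then the opening, from -1 (shut) to 1 (fully open). A call has exactly 8 rows; each row shifts and turns the commanded pose from where the row before left it, along the tool's axes as they then stand; what a row does not reach is not made up. The controller multiplies each number of a shift by 1000 mm and each number of a turn by 6 degrees. A row lasts 1/12 s, in which the tool goes at most 41.7 mm and 7.16 degrees, less where a joint would pass 70% of its speed; a pose out of reach is approached as far as the arm can. A call with a number of a shift or a turn outside -1 to 1 is refused whole. A call with a gripper value outside its range is refused whole. The fingers move at their own pace and stop on an object; "grip_force" is the grip in N (left out, the last holds). Time passes only in rows, so rows that do not move let the fingers close, or fill a call up. It gives the time, the measured TCP pose, the force, the opening and the grip force at its end, in the units of the state.
- telemetry.get_obs(): the state, without advancing time (a new reading comes with each control period).
- grab_frame(name): name is "scene" or "side" or "wrist"; returns the picture (420x560x3 uint8, blue, green, red); there is no depth.
- calibration(name): a dict with "fx", "fy", "cx", "cy" (pixels), "k1" (the pictures are not rectified: a ray, as slopes to the right and down, at radius r is drawn at 1 + k1 r^2 times it, then the intrinsics apply), "world_from_camera" (4x4, takes a point from camera to world coordinates); the wrist camera has in their place "mount" (4x4, takes a point from camera to tool coordinates, whose origin is the TCP and whose axes are the flange's). Camera axes: x right, y down, z forward; pixel columns grow to the right and rows downward; lengths in m; the calibration is good to about 2 mm. A picture is of the moment at which its call begins: read the wrist's pose just before it. calibration takes no time and is no camera call.
- order.hand_in(): hands the job in; it is judged then, once.
Trained networks look in the newest picture that a camera, given by its name, has taken for a name from the list of things; names that differ only in an ending like _2 or _b are one class to them, and where a whole thing is asked for, a point or a joint stands for the part that bears it (a point fixed in the world has none). Each returns a list of dicts, best first, with "p" (0 to 1); they miss things now and then, are a little off and sometimes report something else, mostly with a low value. They report only what shows in the picture. A call takes as long as a camera call. They do not tell look-alikes from the thing itself.
- silhouettes(thing, camera): "mask" (420x560 bool, what is visible of it) and "extent" ([centre column, centre row, width, height] in pixels, round what is visible of it).
The state is a dict: "clock": time; "joints": joint angles; "qvel": joint speeds; "tau": joint torques, N m; "tcp_pos": TCP position; "orientation": TCP orientation; "contact_force": force on the tool from outside, world axes, zero at the start; "moment": the same for the moment, N m; "grip_width": finger opening in m; "gripper_force": force on a finger pad.
Only numpy, scipy, OpenCV 4.12 (cv2) and the standard library are available. Lean on these libraries where they do the work, as an engineer would, in place of code of your own. Each camera call takes 0.05 s, during which the arm holds its last target. There are 200 camera calls.

## Working session

There is one attempt and no reset: what is moved stays moved. The work goes in short steps, Python scripts to look and compute and a tool call to move; the robot and the scene stay as the last step left them, time stands still between calls to the robot, and variables do not carry over. Pictures are saved under pics/ and viewed, at most 10 in all, crops included, and the job is handed in when it is done.

Besides the shell and the picture viewer there is one more tool, called after ">>>" in YAML: its name, and indented under it one key for each argument. apply_moves: Moves the arm, as the interface text tells. Its arguments: {"type":"object","properties":{"moves":{"type":"array"},"grip_force":{"type":"number"}},"required":["moves"]}

```bash
mkdir -p pics; cat > h.py <<'E'
import numpy as np, cv2
from bench import telemetry, grab_frame, calibration, order, silhouettes, r
def ray(name,u,v):
    c=calibration(name); K=np.array([[c['fx'],0,c['cx']],[0,c['fy'],c['cy']],[0,0,1.]])
    p=cv2.undistortPoints(np.array([[[u,v]]],float),K,np.array([c['k1'],0,0,0,0.]))[0,0]
    T=np.array(c['world_from_camera']); return T[:3,3],T[:3,:3]@np.array([p[0],p[1],1])
def at(name,u,v,z):
    o,d=ray(name,u,v); return o+d*(z-o[2])/d[2]
E
python3 - <<'E'
from h import *
a=grab_frame("scene");b=grab_frame("side")
cv2.imwrite("pics/a.png",a);cv2.imwrite("pics/b.png",b)
o=telemetry.get_obs();print({k:np.round(v,3) for k,v in o.items()})
for cam in("scene","side"):
  print(cam,np.round(calibration(cam)['world_from_camera'],2).tolist())
  for t,z in(("tin_a",.03),("scale",.003),("glue",.075),("jar",.027),("foot",.05)):
    for s in silhouettes(t,cam): 
      e=s['extent'];print(cam,t,round(s['p'],2),np.round(e),np.round(at(cam,e[0],e[1],z),3))
E
```

```text
{'clock': np.float64(0.1), 'joints': array([ 1.139,  0.478,  0.022,  1.556, -0.012,  1.109, -0.083]), 'qvel': array([-0.001, -0.002,  0.   , -0.005,  0.002, -0.001,  0.   ]), 'tau': array([ 5.0000e-03, -5.9776e+01,  1.6140e+00, -2.8195e+01,  1.3000e-02,
        5.0000e-03, -0.0000e+00]), 'tcp_pos': array([ 0.215, -0.639,  0.23 ]), 'orientation': array([-3.099e+00, -5.060e-01,  1.000e-03]), 'contact_force': array([-0.715, -0.3  , -0.138]), 'moment': array([0.003, 0.04 , 0.024]), 'gripper_force': np.float64(0.0), 'grip_width': np.float64(0.085)}
scene [[-0.72, 0.58, -0.39, 1.05], [0.7, 0.6, -0.39, 0.56], [0.01, -0.55, -0.83, 1.17], [0.0, 0.0, 0.0, 1.0]]
scene tin_a 0.9 [407. 324.  42.  46.] [0.522 0.47  0.03 ]
scene tin_a 0.81 [372. 227.  34.  40.] [0.368 0.232 0.03 ]
scene tin_a 0.77 [211. 220.  29.  35.] [ 0.675 -0.093  0.03 ]
scene tin_a 0.74 [338. 343.  44.  48.] [0.678 0.386 0.03 ]
scene tin_a 0.72 [360. 281.  35.  41.] [0.516 0.317 0.03 ]
scene tin_a 0.59 [206. 167.  37.  29.] [ 0.565 -0.249  0.03 ]
scene tin_a 0.56 [409. 256.  40.  40.] [0.367 0.358 0.03 ]
scene scale 0.64 [286.
[... 156 characters left out ...]
]
scene foot 0.65 [236.  97.  23.  32.] [ 0.32  -0.393  0.05 ]
side [[-0.97, -0.15, 0.21, 0.22], [-0.25, 0.48, -0.84, 1.12], [0.02, -0.87, -0.5, 0.67], [0.0, 0.0, 0.0, 1.0]]
side tin_a 0.89 [279. 166.  22.  22.] [ 0.557 -0.251  0.03 ]
side tin_a 0.7 [242. 254.  33.  34.] [0.509 0.331 0.03 ]
side tin_a 0.66 [303. 246.  32.  29.] [0.358 0.25  0.03 ]
side tin_a 0.62 [175. 255.  35.  35.] [0.676 0.388 0.03 ]
side tin_a 0.59 [215. 289.  42.  40.] [0.524 0.48  0.03 ]
side tin_a 0.58 [238. 181.  24.  24.] [ 0.668 -0.078  0.03 ]
side tin_a 0.55 [292. 272.  39.  39.] [0.363 0.37  0.03 ]
side glue 0.96 [180. 215.  26.  47.] [0.72  0.267 0.075]
side jar 0.68 [242. 160.  13.  19.] [ 0.721 -0.267  0.027]
```

View pics/a.png

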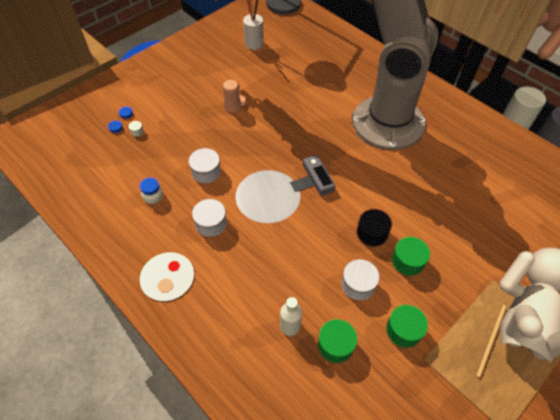

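View pics/b.png

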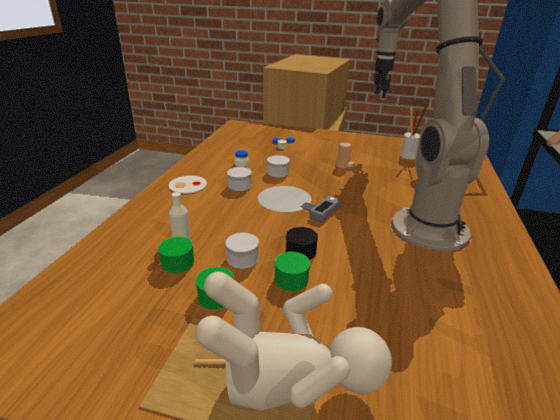

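The three metal tins are at scene pixels (205,166), (210,218) and (361,280), and the plate is near (268,196). The black and green tins are the look-alikes. Next I'll refine the positions.

```bash
cat >> h.py <<'E'
def proj(name,P):
    c=calibration(name); K=np.array([[c['fx'],0,c['cx']],[0,c['fy'],c['cy']],[0,0,1.]])
    T=np.linalg.inv(np.array(c['world_from_camera'])); rv=cv2.Rodrigues(T[:3,:3])[0]
    return cv2.projectPoints(np.asarray(P,float),rv,T[:3,3],K,np.array([c['k1'],0,0,0,0.]))[0][:,0]
def cyl(x,y,R,zs):
    t=np.linspace(0,2*np.pi,48); return np.concatenate([np.c_[x+R*np.cos(t),y+R*np.sin(t),0*t+z] for z in zs])
def bb(p): a,b=p.min(0),p.max(0); return (a+b)/2
from scipy.optimize import least_squares
def fit(ob,R,zs,x0):
    f=lambda q:np.concatenate([bb(proj(c,cyl(*q,R,zs)))-e for c,e in ob])
    s=least_squares(f,x0); return s.x,s.fun
def tins(cams=("scene","side")):
    for c in cams: grab_frame(c)
    D={c:silhouettes("tin_a",c) for c in cams}; return D
E
python3 - <<'E'
from h import *
D=tins()
for g in((.561,-.25),(.672,-.086),(.512,.324)):
    ob=[]
    for c in D:
        p=bb(proj(c,cyl(*g,.044,(0,.06))))
        s=min(D[c],key=lambda s:np.hypot(*(np.array(s['extent'][:2])-p)))
        ys,xs=np.where(s['mask']); ob.append((c,np.array([(xs.min()+xs.max())/2,(ys.min()+ys.max())/2])))
    print("tin",*fit(ob,.044,(0,.06),g))
ob=[]
for c,roi in(("scene",(232,165,303,225)),("side",(250,183,320,214))):
    im=cv2.imread("pics/a.png" if c=="scene" else "pics/b.png")
    m=np.zeros(im.shape[:2],np.uint8); x0,y0,x1,y1=roi
    hsv=cv2.cvtColor(im,cv2.COLOR_BGR2HSV); m[y0:y1,x0:x1]=((hsv[...,1]<80)&(hsv[...,2]>90))[y0:y1,x0:x1]
    m=cv2.morphologyEx(m,cv2.MORPH_OPEN,np.ones((9,9)))
    n,l,st,ce=cv2.connectedComponentsWithStats(m); k=1+st[1:,4].argmax(); x,y,w,h=st[k,:4]; print(c,st[k])
    ob.append((c,np.array([x+w/2-.5,y+h/2-.5])))
    s=bb; 
for R in(.095,):
    q,f=fit(ob,R,(.0,),(.5,-.05)); print("plate",q,f)
    for c in("scene","side"): p=proj(c,cyl(*q,R,(0.,))); print(c,np.ptp(p,axis=0))
    for c,fn in(("scene","a"),("side","b")):
        im=cv2.imread(f"pics/{fn}.png"); [cv2.circle(im,tuple(int(round(v)) for v in p),0,(0,0,255),-1) for p in proj(c,np.vstack([cyl(*q,.095,(0,)),cyl(*q,.075,(.003,))]))]
        u,v=proj(c,[[*q,0]])[0].astype(int); cv2.imwrite(f"pics/o{fn}.png",cv2.resize(im[v-70:v+70,u-90:u+90],None,fx=4,fy=4))
for t,R,h,g in(("glue",.026,.15,(.722,.269)),("jar",.03,.055,(.728,-.28))):
    ob=[(c,np.array(silhouettes(t,c)[0]['extent'][:2])) for c in("scene","side")]; print(t,*fit(ob,R,(0,h),g))
E
```

```text
tin [ 0.56493787 -0.2537142 ] [ 0.17946592  0.33274003  0.17143051 -0.91341295]
tin [ 0.67264669 -0.10029133] [-0.02574093  0.30854696  0.32020569 -0.28102703]
tin [0.51459657 0.31349807] [ 0.35544822  0.10113931 -0.06969901 -0.66063819]
scene [ 236  171   64   52 2606]
side [ 259  186   51   26 1073]
plate [ 0.48964088 -0.06008273] [ 0.26140903  0.07528138 -0.09181581 -0.62636634]
scene [64.29091985 52.3808189 ]
side [53.32174361 25.81051708]
glue [0.72442566 0.26770755] [ 0.94291492 -2.27393774 -2.81607942 -0.49089852]
jar [ 0.73363415 -0.28558535] [ 0.60421599 -0.66722619 -1.20640391 -0.96521521]
```

View pics/oa.png

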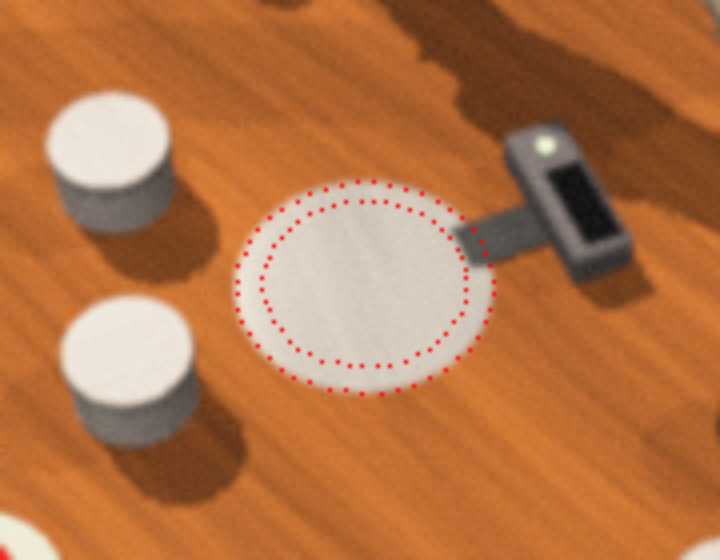

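Plate centre is (0.490,-0.060). The tins are at T1 (0.565,-0.254), T2 (0.673,-0.100) and T3 (0.515,0.313). I'll start with T1, using half-open fingers as a cradle on the side away from the plate.

>>> apply_moves:
  moves:
    - [0,0,0,0.0286,-0.0114,0,0.41]
    - [0,0,0,0.0286,-0.0114,0,0.41]
    - [0,0,0,0.0286,-0.0114,0,0.41]
    - [0,0,0,0.0286,-0.0114,0,0.41]
    - [0,0,0,0.0286,-0.0114,0,0.41]
    - [0,0,0,0.0286,-0.0114,0,0.41]
    - [0,0,0,0.0286,-0.0114,0,0.41]
    - [0,0,0,0.0286,-0.0114,0,0.41]

```text
clock: 1.67
tcp_pos: [0.4037, -0.4797, 0.2315]
orientation: [3.1, 0.506, 0.0]
contact_force: [0.2, -0.8, -0.0]
grip_width: 0.0604
gripper_force: 0.0
```

>>> apply_moves:
  moves:
    - [0,0,0,0.0286,-0.0114,0,0.41]
    - [0,0,0,0.0286,-0.0114,0,0.41]
    - [0,0,0,0.0286,-0.0114,0,0.41]
    - [0,0,0,0.0286,-0.0114,0,0.41]
    - [0,0,0,0.0286,-0.0114,0,0.41]
    - [0,0,0,0.0286,-0.0114,0,0.41]
    - [0,0,0,0.0286,-0.0114,0,0.41]
    - [0,0,0,0.0286,-0.0114,0,0.41]

```text
clock: 2.33
tcp_pos: [0.5916, -0.3204, 0.2314]
orientation: [3.1, 0.506, 0.0]
contact_force: [1.1, 0.0, 0.2]
grip_width: 0.06
gripper_force: 0.0
```

>>> apply_moves:
  moves:
    - [0,0,0.91,0,0,0.008,0.41]
    - [0,0,0.91,0,0,0.008,0.41]
    - [0,0,0.91,0,0,0.008,0.41]
    - [0,0,0.91,0,0,0.008,0.41]
    - [0,0,0.91,0,0,0.008,0.41]
    - [0,0,0.91,0,0,0.008,0.41]
    - [0,0,0.91,0,0,0.008,0.41]
    - [0,0,0.91,0,0,0.008,0.41]

```text
clock: 3.0
tcp_pos: [0.5906, -0.3214, 0.167]
orientation: [3.065, -0.691, 0.0]
contact_force: [0.0, 0.6, -0.1]
grip_width: 0.0604
gripper_force: 0.0
```

>>> apply_moves:
  moves:
    - [0,0,0.91,0,0,0.008,0.41]
    - [0,0,0.91,0,0,0.008,0.41]
    - [0,0,0.91,0,0,0.008,0.41]
    - [0,0,0.91,0,0,0.008,0.41]
    - [0,0,0.91,0,0,0.008,0.41]
    - [0,0,0.91,0,0,0.008,0.41]
    - [0,0,0.91,0,0,0.008,0.41]
    - [0,0,0.91,0,0,0.008,0.41]

```text
clock: 3.67
tcp_pos: [0.5907, -0.3214, 0.103]
orientation: [-2.588, 1.781, -0.0]
contact_force: [0.6, -0.2, 0.3]
grip_width: 0.0603
gripper_force: 0.0
```

>>> apply_moves:
  moves:
    - [0,0,0,0,0,0.0106,0.41]
    - [0,0,0,0,0,0.0106,0.41]
    - [0,0,0,0,0,0.0106,0.41]
    - [0,0,0,0,0,0.0106,0.41]
    - [0,0,0,0,0,0.0106,0.41]
    - [0,0,0,0,0,0.0106,0.41]
    - [0,0,0,0,0,0.0106,0.41]
    - [0,0,0,0,0,0.0106,0.41]

```text
clock: 4.33
tcp_pos: [0.5905, -0.3215, 0.0174]
orientation: [-2.592, 1.775, 0.0]
contact_force: [0.6, 0.2, -0.1]
grip_width: 0.0604
gripper_force: 0.0
```

>>> apply_moves:
  moves:
    - [0,0,0,-0.003,0,0,0.41]
    - [0,0,0,-0.003,0,0,0.41]
    - [0,0,0,-0.003,0,0,0.41]
    - [0,0,0,-0.003,0,0,0.41]
    - [0,0,0,-0.003,0,0,0.41]
    - [0,0,0,-0.003,0,0,0.41]
    - [0,0,0,-0.003,0,0,0.41]
    - [0,0,0,-0.003,0,0,0.41]

```text
clock: 5.0
tcp_pos: [0.582, -0.2987, 0.0188]
orientation: [-2.592, 1.775, -0.001]
contact_force: [0.5, -0.3, -0.3]
grip_width: 0.0603
gripper_force: 0.0
```

>>> apply_moves:
  moves:
    - [0,0,0,-0.001,0,0,0.41]
    - [0,0,0,-0.001,0,0,0.41]
    - [0,0,0,-0.001,0,0,0.41]
    - [0,0,0,-0.001,0,0,0.41]
    - [0,0,0,-0.001,0,0,0.41]
    - [0,0,0,-0.001,0,0,0.41]
    - [0,0,0,-0.001,0,0,0.41]
    - [0,0,0,-0.001,0,0,0.41]

```text
clock: 5.67
tcp_pos: [0.5791, -0.2917, 0.0185]
orientation: [2.592, -1.775, 0.001]
contact_force: [0.4, 0.5, -0.0]
grip_width: 0.0603
gripper_force: 0.3
```

>>> apply_moves:
  moves:
    - [0,0,0,-0.001,0,0,0.41]
    - [0,0,0,-0.001,0,0,0.41]
    - [0,0,0,-0.001,0,0,0.41]
    - [0,0,0,-0.001,0,0,0.41]
    - [0,0,0,-0.001,0,0,0.41]
    - [0,0,0,-0.001,0,0,0.41]
    - [0,0,0,-0.001,0,0,0.41]
    - [0,0,0,-0.001,0,0,0.41]

```text
clock: 6.33
tcp_pos: [0.5761, -0.2842, 0.0186]
orientation: [2.592, -1.775, 0.0]
contact_force: [0.6, -1.1, 1.8]
grip_width: 0.0601
gripper_force: 0.4
```

>>> apply_moves:
  moves:
    - [0,0,0,-0.001,0,0,0.41]
    - [0,0,0,-0.001,0,0,0.41]
    - [0,0,0,-0.001,0,0,0.41]
    - [0,0,0,-0.001,0,0,0.41]
    - [0,0,0,-0.001,0,0,0.41]
    - [0,0,0,-0.001,0,0,0.41]
    - [0,0,0,-0.001,0,0,0.41]
    - [0,0,0,-0.001,0,0,0.41]

```text
clock: 7.0
tcp_pos: [0.5732, -0.2766, 0.0185]
orientation: [-2.592, 1.775, -0.0]
contact_force: [-0.3, 0.3, -0.1]
grip_width: 0.0602
gripper_force: 0.4
```

>>> apply_moves:
  moves:
    - [0,0,0,0.01,0,0,0.41]
    - [0,0,0,0.01,0,0,0.41]
    - [0,0,0,0.01,0,0,0.41]
    - [0,0,0,0,0,-0.02,0.41]
    - [0,0,0,0,0,-0.02,0.41]
    - [0,0,0,0,0,-0.02,0.41]
    - [0,0,0,0,0,-0.02,0.41]
    - [0,0,0,0,0,-0.02,0.41]

```text
clock: 7.67
tcp_pos: [0.5841, -0.3062, 0.1195]
orientation: [2.591, -1.776, 0.0]
contact_force: [0.2, -0.2, 0.2]
grip_width: 0.0605
gripper_force: 0.0
```

>>> apply_moves:
  moves:
    - [0,0,0,-0.0149,-0.0271,0,0.41]
    - [0,0,0,-0.0149,-0.0271,0,0.41]
    - [0,0,0,-0.0149,-0.0271,0,0.41]
    - [0,0,0,-0.0149,-0.0271,0,0.41]
    - [0,0,0,-0.0149,-0.0271,0,0.41]
    - [0,0,0,-0.0149,-0.0271,0,0.41]
    - [0,0,0,-0.0149,-0.0271,0,0.41]
    - [0,0,0,-0.0149,-0.0271,0,0.41]

```text
clock: 8.33
tcp_pos: [0.7444, -0.1153, 0.1185]
orientation: [2.591, -1.776, 0.001]
contact_force: [-0.2, -0.1, 0.7]
grip_width: 0.0601
gripper_force: 0.0
```

>>> apply_moves:
  moves:
    - [0,0,-0.945,0,0,0,0.41]
    - [0,0,-0.945,0,0,0,0.41]
    - [0,0,-0.945,0,0,0,0.41]
    - [0,0,-0.945,0,0,0,0.41]
    - [0,0,-0.945,0,0,0,0.41]
    - [0,0,-0.945,0,0,0,0.41]
    - [0,0,-0.945,0,0,0,0.41]
    - [0,0,-0.945,0,0,0,0.41]

```text
clock: 9.0
tcp_pos: [0.7435, -0.1169, 0.1184]
orientation: [3.077, -0.633, 0.0]
contact_force: [0.2, -0.1, -0.4]
grip_width: 0.0602
gripper_force: 0.0
```

>>> apply_moves:
  moves:
    - [0,0,-0.945,0,0,0,0.41]
    - [0,0,-0.945,0,0,0,0.41]
    - [0,0,0,0,0,0.016,0.41]
    - [0,0,0,0,0,0.016,0.41]
    - [0,0,0,0,0,0.016,0.41]
    - [0,0,0,0,0,0.016,0.41]
    - [0,0,0,0,0,0.016,0.41]
    - [0,0,0,0,0,0,0.41]

```text
clock: 9.67
tcp_pos: [0.7404, -0.1152, 0.0336]
orientation: [3.124, -0.332, -0.011]
contact_force: [-1.7, -0.7, -1.1]
grip_width: 0.0599
gripper_force: 0.0
```

```bash
cat > loc.py <<'E'
from h import *
import sys
o=telemetry.get_obs();D=tins(); G=eval(sys.argv[1])
for g in G:
    ob=[]
    for c in D:
        p=bb(proj(c,cyl(*g,.044,(0,.06))))
        s=min(D[c],key=lambda s:np.hypot(*(np.array(s['extent'][:2])-p)))
        ys,xs=np.where(s['mask']); ob.append((c,np.array([(xs.min()+xs.max())/2,(ys.min()+ys.max())/2])))
    x,f=fit(ob,.044,(0,.06),g);print("tin",x.round(4),f.round(2))
print(o['clock'],o['tcp_pos'].round(4),o['orientation'].round(3))
E
python3 loc.py "[(.56,-.24),(.672,-.1)]"; python3 -c "
from h import *
print(at('scene',318,176,.034),at('side',324,208,.034))"
```

```text
tin [ 0.5575 -0.2379] [-0.02  0.49  0.46 -0.61]
tin [ 0.6713 -0.1002] [-0.15  0.55  0.65 -0.23]
9.6667 [ 0.7404 -0.1152  0.0336] [ 3.124 -0.332 -0.011]
[0.35018929 0.00859044 0.034     ] [0.333712   0.03282462 0.034     ]
```

T1 moved 17 mm with almost no resistance, so it is probably empty. Next I'll nudge T2.

>>> apply_moves:
  moves:
    - [0,0,0,0,0,0.008,0.41]
    - [0,0,0,0,0,0.008,0.41]
    - [0,0,0,-0.003,0,0,0.41]
    - [0,0,0,-0.003,0,0,0.41]
    - [0,0,0,-0.003,0,0,0.41]
    - [0,0,0,-0.003,0,0,0.41]
    - [0,0,0,-0.003,0,0,0.41]
    - [0,0,0,-0.003,0,0,0.41]

```text
clock: 10.53
tcp_pos: [0.7254, -0.1113, 0.0229]
orientation: [3.124, -0.331, 0.001]
contact_force: [0.4, -0.0, -0.6]
grip_width: 0.0605
gripper_force: 0.0
```

>>> apply_moves:
  moves:
    - [0,0,0,-0.001,0,0,0.41]
    - [0,0,0,-0.001,0,0,0.41]
    - [0,0,0,-0.001,0,0,0.41]
    - [0,0,0,-0.001,0,0,0.41]
    - [0,0,0,-0.001,0,0,0.41]
    - [0,0,0,-0.001,0,0,0.41]
    - [0,0,0,-0.001,0,0,0.41]
    - [0,0,0,-0.001,0,0,0.41]

```text
clock: 11.2
tcp_pos: [0.7176, -0.1097, 0.0225]
orientation: [3.124, -0.331, -0.0]
contact_force: [1.0, 0.1, -0.2]
grip_width: 0.0602
gripper_force: 0.0
```

>>> apply_moves:
  moves:
    - [0,0,0,-0.001,0,0,0.41]
    - [0,0,0,-0.001,0,0,0.41]
    - [0,0,0,-0.001,0,0,0.41]
    - [0,0,0,-0.001,0,0,0.41]
    - [0,0,0,-0.001,0,0,0.41]
    - [0,0,0,-0.001,0,0,0.41]
    - [0,0,0,-0.001,0,0,0.41]
    - [0,0,0,-0.001,0,0,0.41]

```text
clock: 11.87
tcp_pos: [0.7098, -0.108, 0.0225]
orientation: [3.124, -0.331, 0.0]
contact_force: [1.0, 0.1, -0.6]
grip_width: 0.0602
gripper_force: 0.3
```

>>> apply_moves:
  moves:
    - [0,0,0,-0.001,0,0,0.41]
    - [0,0,0,-0.001,0,0,0.41]
    - [0,0,0,-0.001,0,0,0.41]
    - [0,0,0,-0.001,0,0,0.41]
    - [0,0,0,-0.001,0,0,0.41]
    - [0,0,0,-0.001,0,0,0.41]
    - [0,0,0,-0.001,0,0,0.41]
    - [0,0,0,-0.001,0,0,0.41]

```text
clock: 12.53
tcp_pos: [0.702, -0.1064, 0.0225]
orientation: [3.124, -0.331, 0.0]
contact_force: [1.4, -0.1, -0.6]
grip_width: 0.0602
gripper_force: 0.3
```

```bash
python3 loc.py "[(.56,-.24),(.66,-.1)]"
```

```text
tin [ 0.6057 -0.1907] [-5.5  18.63 21.24 -8.83]
tin [ 0.6532 -0.0931] [-0.46  0.84  1.14  0.24]
12.5333 [ 0.702  -0.1064  0.0225] [ 3.124 -0.331  0.   ]
```

```bash
cat > avg.py <<'E'
from h import *
a=[]
for i in range(16): grab_frame("wrist"); o=telemetry.get_obs(); a.append([*o['contact_force'],*o['moment'],*o['tau'],o['gripper_force']])
a=np.array(a);print(a.mean(0).round(3),a.std(0).round(2)[:6])
E
python3 avg.py
```

```text
[-1.4000e-02 -2.0900e-01 -1.1000e-01 -1.9000e-02 -1.0000e-03  1.1000e-02
 -9.4000e-02 -6.9478e+01  1.3170e+00 -2.2362e+01 -2.1000e-02  7.0000e-03
 -3.0000e-03  6.0000e-02] [0.41 0.45 0.42 0.03 0.04 0.03]
```

>>> apply_moves:
  moves:
    - [0,0,0,-0.0015,0,0,0.41]
    - [0,0,0,-0.0015,0,0,0.41]
    - [0,0,0,-0.0015,0,0,0.41]
    - [0,0,0,-0.0015,0,0,0.41]
    - [0,0,0,-0.0015,0,0,0.41]
    - [0,0,0,0,0,0,0.41]
    - [0,0,0,0.004,0,0,0.41]
    - [0,0,0,0.004,0,0,0.41]

```text
clock: 14.2
tcp_pos: [0.7026, -0.1064, 0.0225]
orientation: [-3.124, 0.331, 0.0]
contact_force: [0.6, -0.6, -0.5]
grip_width: 0.06
gripper_force: 0.0
```

```bash
python3 avg.py
```

```text
[-2.1300e-01 -1.1000e-02  8.4000e-02 -8.0000e-03 -7.0000e-03 -6.0000e-03
 -7.0000e-03 -6.9553e+01  1.3990e+00 -2.2335e+01  8.0000e-03  2.2000e-02
  1.0000e-03  0.0000e+00] [0.65 0.44 0.47 0.03 0.04 0.03]
```

Neither T1 nor T2 shows a clear load. I'll move to T3.

>>> apply_moves:
  moves:
    - [0,0,0,0.01,0,0,0.41]
    - [0,0,0,0.01,0,0,0.41]
    - [0,0,0,0,0,-0.02,0.41]
    - [0,0,0,0,0,-0.02,0.41]
    - [0,0,0,0,0,-0.02,0.41]
    - [0,0,0,0,0,-0.02,0.41]
    - [0,0,0,0,0,-0.02,0.41]
    - [0,0,0,0,0,0,0.41]

```text
clock: 15.67
tcp_pos: [0.7249, -0.111, 0.1275]
orientation: [-3.124, 0.332, -0.012]
contact_force: [1.3, 1.1, 0.4]
grip_width: 0.0603
gripper_force: 0.0
```

>>> apply_moves:
  moves:
    - [0,0,0,-0.0188,-0.0269,0,0.41]
    - [0,0,0,-0.0188,-0.0269,0,0.41]
    - [0,0,0,-0.0188,-0.0269,0,0.41]
    - [0,0,0,-0.0188,-0.0269,0,0.41]
    - [0,0,0,-0.0188,-0.0269,0,0.41]
    - [0,0,0,-0.0188,-0.0269,0,0.41]
    - [0,0,0,-0.0188,-0.0269,0,0.41]
    - [0,0,0,-0.0188,-0.0269,0,0.41]

```text
clock: 16.33
tcp_pos: [0.6191, 0.1326, 0.122]
orientation: [3.124, -0.331, -0.001]
contact_force: [0.1, 0.9, 0.4]
grip_width: 0.0601
gripper_force: 0.0
```

>>> apply_moves:
  moves:
    - [0,0,0,-0.0188,-0.0269,0,0.41]
    - [0,0,0,-0.0188,-0.0269,0,0.41]
    - [0,0,0,-0.0188,-0.0269,0,0.41]
    - [0,0,0,-0.0188,-0.0269,0,0.41]
    - [0,0,0,-0.0188,-0.0269,0,0.41]
    - [0,0,0,-0.0188,-0.0269,0,0.41]
    - [0,0,0,-0.0188,-0.0269,0,0.41]
    - [0,0,0,-0.0188,-0.0269,0,0.41]

```text
clock: 17.0
tcp_pos: [0.5172, 0.3745, 0.122]
orientation: [3.124, -0.331, -0.0]
contact_force: [1.1, 0.3, -0.6]
grip_width: 0.0599
gripper_force: 0.0
```

>>> apply_moves:
  moves:
    - [0,0,-0.91,0,0,0,0.41]
    - [0,0,-0.91,0,0,0,0.41]
    - [0,0,-0.91,0,0,0,0.41]
    - [0,0,-0.91,0,0,0,0.41]
    - [0,0,-0.91,0,0,0,0.41]
    - [0,0,-0.91,0,0,0,0.41]
    - [0,0,-0.91,0,0,0,0.41]
    - [0,0,-0.91,0,0,0,0.41]

```text
clock: 17.67
tcp_pos: [0.518, 0.3731, 0.1219]
orientation: [3.021, 0.862, -0.001]
contact_force: [0.5, -0.3, 0.2]
grip_width: 0.0601
gripper_force: 0.0
```

>>> apply_moves:
  moves:
    - [0,0,-0.91,0,0,0,0.41]
    - [0,0,-0.91,0,0,0,0.41]
    - [0,0,-0.91,0,0,0,0.41]
    - [0,0,-0.91,0,0,0,0.41]
    - [0,0,-0.91,0,0,0,0.41]
    - [0,0,-0.91,0,0,0,0.41]
    - [0,0,-0.91,0,0,0,0.41]
    - [0,0,-0.91,0,0,0,0.41]

```text
clock: 18.33
tcp_pos: [0.5181, 0.373, 0.1219]
orientation: [-2.484, -1.924, 0.001]
contact_force: [0.5, -0.2, -1.0]
grip_width: 0.0605
gripper_force: 0.0
```

>>> apply_moves:
  moves:
    - [0,0,-0.91,0,0,0,0.41]
    - [0,0,-0.91,0,0,0,0.41]
    - [0,0,0,0,0,0,0.41]
    - [0,0,0,0,0,0,0.41]
    - [0,0,0,0,0,0,0.41]
    - [0,0,0,0,0,0,0.41]
    - [0,0,0,0,0,0,0.41]
    - [0,0,0,0,0,0,0.41]

```text
clock: 19.0
tcp_pos: [0.5182, 0.3734, 0.1225]
orientation: [2.295, 2.145, 0.0]
contact_force: [0.1, -0.1, 0.2]
grip_width: 0.0603
gripper_force: 0.0
```

```bash
python3 loc.py "[(.56,-.24),(.65,-.094),(.515,.313)]"; python3 - <<'E'
from h import *
cv2.imwrite("pics/c.png",grab_frame("scene"));print(telemetry.get_obs()['joints'].round(2))
E
```

```text
tin [ 0.5568 -0.2383] [ 0.1   0.28  0.18 -0.62]
tin [ 0.6446 -0.1037] [ 1.48 -2.74 -3.69 -0.67]
tin [0.5193 0.3095] [ 0.97  0.24 -0.22 -1.79]
19.0 [0.5182 0.3734 0.1225] [2.295 2.145 0.   ]
[-0.37  0.58 -0.49  1.71  0.33  0.93 -1.06]
```

View pics/c.png

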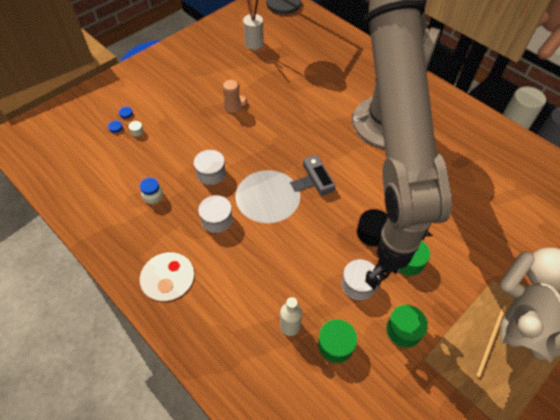

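>>> apply_moves:
  moves:
    - [0,0,0,0,0,0.013,0.41]
    - [0,0,0,0,0,0.013,0.41]
    - [0,0,0,0,0,0.013,0.41]
    - [0,0,0,0,0,0.013,0.41]
    - [0,0,0,0,0,0.013,0.41]
    - [0,0,0,0,0,0.013,0.41]
    - [0,0,0,0,0,0.013,0.41]
    - [0,0,0,0,0,0.013,0.41]

```text
clock: 19.92
tcp_pos: [0.5181, 0.3732, 0.0169]
orientation: [-2.294, -2.146, 0.001]
contact_force: [-0.2, 0.2, 0.0]
grip_width: 0.0607
gripper_force: 0.0
```

>>> apply_moves:
  moves:
    - [0,0,0,-0.0015,0,0,0.41]
    - [0,0,0,-0.0015,0,0,0.41]
    - [0,0,0,-0.0015,0,0,0.41]
    - [0,0,0,-0.0015,0,0,0.41]
    - [0,0,0,-0.0015,0,0,0.41]
    - [0,0,0,-0.0015,0,0,0.41]
    - [0,0,0,-0.0015,0,0,0.41]
    - [0,0,0,-0.0015,0,0,0.41]

```text
clock: 20.58
tcp_pos: [0.5176, 0.3612, 0.0188]
orientation: [2.294, 2.146, 0.001]
contact_force: [0.4, 0.0, 0.5]
grip_width: 0.0601
gripper_force: 0.0
```

>>> apply_moves:
  moves:
    - [0,0,0,-0.001,0,0,0.41]
    - [0,0,0,-0.001,0,0,0.41]
    - [0,0,0,-0.001,0,0,0.41]
    - [0,0,0,-0.001,0,0,0.41]
    - [0,0,0,-0.001,0,0,0.41]
    - [0,0,0,-0.001,0,0,0.41]
    - [0,0,0,-0.001,0,0,0.41]
    - [0,0,0,-0.001,0,0,0.41]

```text
clock: 21.25
tcp_pos: [0.5169, 0.3541, 0.0187]
orientation: [-2.294, -2.146, -0.002]
contact_force: [0.9, 4.0, -0.8]
grip_width: 0.06
gripper_force: 2.4
```

>>> apply_moves:
  moves:
    - [0,0,0,-0.001,0,0,0.41]
    - [0,0,0,-0.001,0,0,0.41]
    - [0,0,0,-0.001,0,0,0.41]
    - [0,0,0,-0.001,0,0,0.41]
    - [0,0,0,-0.001,0,0,0.41]
    - [0,0,0,-0.001,0,0,0.41]
    - [0,0,0,-0.001,0,0,0.41]
    - [0,0,0,-0.001,0,0,0.41]

```text
clock: 21.92
tcp_pos: [0.5161, 0.3459, 0.0187]
orientation: [-2.294, -2.146, -0.001]
contact_force: [0.2, 5.3, 0.0]
grip_width: 0.06
gripper_force: 2.6
```

>>> apply_moves:
  moves:
    - [0,0,0,-0.001,0,0,0.41]
    - [0,0,0,-0.001,0,0,0.41]
    - [0,0,0,-0.001,0,0,0.41]
    - [0,0,0,-0.001,0,0,0.41]
    - [0,0,0,-0.001,0,0,0.41]
    - [0,0,0,-0.001,0,0,0.41]
    - [0,0,0,-0.001,0,0,0.41]
    - [0,0,0,-0.001,0,0,0.41]

```text
clock: 22.58
tcp_pos: [0.5156, 0.3379, 0.0187]
orientation: [-2.294, -2.146, -0.001]
contact_force: [0.3, 4.7, 0.3]
grip_width: 0.06
gripper_force: 2.6
```

T3 resists with about 5 N, so it is the loaded one. I'll push it towards the plate.

>>> apply_moves:
  moves:
    - [0,0,0,-0.005,0,0,0.41]
    - [0,0,0,-0.005,0,0,0.41]
    - [0,0,0,-0.005,0,0,0.41]
    - [0,0,0,-0.005,0,0,0.41]
    - [0,0,0,-0.005,0,0,0.41]
    - [0,0,0,-0.005,0,0,0.41]
    - [0,0,0,-0.005,0,0,0.41]
    - [0,0,0,-0.005,0,0,0.41]

```text
clock: 23.25
tcp_pos: [0.5129, 0.2977, 0.0187]
orientation: [-2.294, -2.146, -0.001]
contact_force: [0.7, 5.5, -0.3]
grip_width: 0.0601
gripper_force: 2.6
```

>>> apply_moves:
  moves:
    - [0,0,0,-0.005,0,0,0.41]
    - [0,0,0,-0.005,0,0,0.41]
    - [0,0,0,-0.005,0,0,0.41]
    - [0,0,0,-0.005,0,0,0.41]
    - [0,0,0,-0.005,0,0,0.41]
    - [0,0,0,-0.005,0,0,0.41]
    - [0,0,0,-0.005,0,0,0.41]
    - [0,0,0,-0.005,0,0,0.41]

```text
clock: 23.92
tcp_pos: [0.5102, 0.2579, 0.0187]
orientation: [-2.294, -2.146, -0.001]
contact_force: [0.4, 5.3, -0.3]
grip_width: 0.0604
gripper_force: 2.6
```

>>> apply_moves:
  moves:
    - [0,0,0,-0.005,0,0,0.41]
    - [0,0,0,-0.005,0,0,0.41]
    - [0,0,0,-0.005,0,0,0.41]
    - [0,0,0,-0.005,0,0,0.41]
    - [0,0,0,-0.005,0,0,0.41]
    - [0,0,0,-0.005,0,0,0.41]
    - [0,0,0,-0.005,0,0,0.41]
    - [0,0,0,-0.005,0,0,0.41]

```text
clock: 24.58
tcp_pos: [0.5075, 0.218, 0.0187]
orientation: [-2.294, -2.146, -0.001]
contact_force: [-0.6, 5.4, -0.2]
grip_width: 0.06
gripper_force: 2.6
```

>>> apply_moves:
  moves:
    - [0,0,0,-0.005,0,0,0.41]
    - [0,0,0,-0.005,0,0,0.41]
    - [0,0,0,-0.005,0,0,0.41]
    - [0,0,0,-0.005,0,0,0.41]
    - [0,0,0,-0.005,0,0,0.41]
    - [0,0,0,-0.005,0,0,0.41]
    - [0,0,0,-0.005,0,0,0.41]
    - [0,0,0,-0.005,0,0,0.41]

```text
clock: 25.25
tcp_pos: [0.5048, 0.1781, 0.0186]
orientation: [-2.293, -2.146, -0.0]
contact_force: [0.3, 5.2, -0.4]
grip_width: 0.0604
gripper_force: 2.6
```

>>> apply_moves:
  moves:
    - [0,0,0,-0.005,0,0,0.41]
    - [0,0,0,-0.005,0,0,0.41]
    - [0,0,0,-0.005,0,0,0.41]
    - [0,0,0,-0.005,0,0,0.41]
    - [0,0,0,-0.005,0,0,0.41]
    - [0,0,0,-0.005,0,0,0.41]
    - [0,0,0,-0.005,0,0,0.41]
    - [0,0,0,-0.005,0,0,0.41]

```text
clock: 25.92
tcp_pos: [0.5021, 0.1382, 0.0186]
orientation: [-2.293, -2.146, -0.0]
contact_force: [-0.2, 5.5, 0.8]
grip_width: 0.06
gripper_force: 2.7
```

```bash
python3 loc.py "[(.65,-.1),(.501,.095)]"; python3 - <<'E'
from h import *
cv2.imwrite("pics/d.png",grab_frame("scene"))
E
```

```text
tin [ 0.6551 -0.0987] [-0.26  1.01  1.16 -0.47]
tin [0.4987 0.0921] [ 0.68  0.45  0.02 -1.77]
25.9167 [0.5021 0.1382 0.0186] [-2.293 -2.146 -0.   ]
```

View pics/d.png

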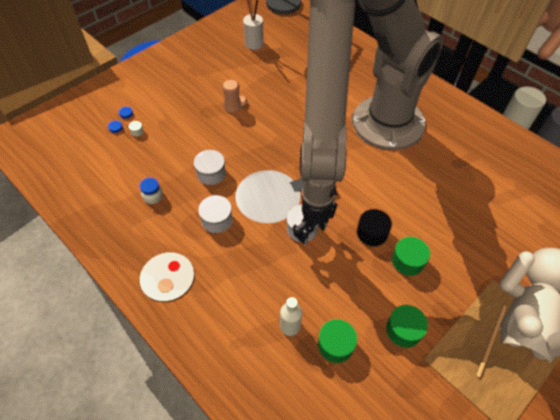

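The tin is cradled at about (0.499,0.093), just before the rim. I'll push it slowly up onto the plate.

>>> apply_moves:
  moves:
    - [0,0,0,-0.003,0,0,0.41]
    - [0,0,0,-0.003,0,0,0.41]
    - [0,0,0,-0.003,0,0,0.41]
    - [0,0,0,-0.003,0,0,0.41]
    - [0,0,0,-0.003,0,0,0.41]
    - [0,0,0,-0.003,0,0,0.41]
    - [0,0,0,-0.003,0,0,0.41]
    - [0,0,0,-0.003,0,0,0.41]

```text
clock: 26.83
tcp_pos: [0.5009, 0.114, 0.0185]
orientation: [-2.294, -2.146, -0.001]
contact_force: [0.2, 6.3, -1.5]
grip_width: 0.0602
gripper_force: 2.8
```

>>> apply_moves:
  moves:
    - [0,0,0,-0.003,0,0,0.41]
    - [0,0,0,-0.003,0,0,0.41]
    - [0,0,0,-0.003,0,0,0.41]
    - [0,0,0,-0.003,0,0,0.41]
    - [0,0,0,-0.003,0,0,0.41]
    - [0,0,0,-0.003,0,0,0.41]
    - [0,0,0,-0.003,0,0,0.41]
    - [0,0,0,-0.003,0,0,0.41]

```text
clock: 27.5
tcp_pos: [0.4994, 0.09, 0.0187]
orientation: [-2.294, -2.146, -0.001]
contact_force: [-0.2, 6.3, 0.3]
grip_width: 0.0604
gripper_force: 2.4
```

>>> apply_moves:
  moves:
    - [0,0,0,-0.003,0,0,0.41]
    - [0,0,0,-0.003,0,0,0.41]
    - [0,0,0,-0.003,0,0,0.41]
    - [0,0,0,-0.003,0,0,0.41]
    - [0,0,0,-0.003,0,0,0.41]
    - [0,0,0,-0.003,0,0,0.41]
    - [0,0,0,-0.003,0,0,0.41]
    - [0,0,0,-0.003,0,0,0.41]

```text
clock: 28.17
tcp_pos: [0.4993, 0.0688, 0.0199]
orientation: [2.292, 2.148, 0.009]
contact_force: [-0.1, 11.3, 10.3]
grip_width: 0.0603
gripper_force: 6.4
```

>>> apply_moves:
  moves:
    - [0,0,0,-0.003,0,0,0.41]
    - [0,0,0,-0.003,0,0,0.41]
    - [0,0,0,-0.003,0,0,0.41]
    - [0,0,0,-0.003,0,0,0.41]
    - [0,0,0,-0.003,0,0,0.41]
    - [0,0,0,-0.003,0,0,0.41]
    - [0,0,0,-0.003,0,0,0.41]
    - [0,0,0,-0.003,0,0,0.41]

```text
clock: 28.83
tcp_pos: [0.4987, 0.0453, 0.0204]
orientation: [2.291, 2.148, 0.011]
contact_force: [0.1, 11.5, 11.3]
grip_width: 0.0602
gripper_force: 7.2
```

>>> apply_moves:
  moves:
    - [0,0,0,-0.003,0,0,0.41]
    - [0,0,0,-0.003,0,0,0.41]
    - [0,0,0,-0.003,0,0,0.41]
    - [0,0,0,-0.003,0,0,0.41]
    - [0,0,0,-0.003,0,0,0.41]
    - [0,0,0,-0.003,0,0,0.41]
    - [0,0,0,-0.003,0,0,0.41]
    - [0,0,0,-0.003,0,0,0.41]

```text
clock: 29.5
tcp_pos: [0.497, 0.0212, 0.0203]
orientation: [2.291, 2.148, 0.011]
contact_force: [0.6, 12.2, 11.7]
grip_width: 0.0603
gripper_force: 7.2
```

>>> apply_moves:
  moves:
    - [0,0,0,-0.003,0,0,0.41]
    - [0,0,0,-0.003,0,0,0.41]
    - [0,0,0,-0.003,0,0,0.41]
    - [0,0,0,-0.003,0,0,0.41]
    - [0,0,0,-0.003,0,0,0.41]
    - [0,0,0,-0.003,0,0,0.41]
    - [0,0,0,-0.003,0,0,0.41]
    - [0,0,0,-0.003,0,0,0.41]

```text
clock: 30.17
tcp_pos: [0.4954, -0.0028, 0.0203]
orientation: [2.291, 2.148, 0.01]
contact_force: [0.9, 11.6, 11.8]
grip_width: 0.0602
gripper_force: 7.3
```

```bash
python3 loc.py "[(.65,-.1),(.49,-.05)]"; python3 - <<'E'
from h import *
cv2.imwrite("pics/e.png",np.vstack([cv2.resize(grab_frame(c)[120:270,140:400],None,fx=2,fy=2) for c in("scene","side")]))
E
```

```text
tin [ 0.6541 -0.0967] [-0.02  0.23  0.24 -0.2 ]
tin [ 0.4936 -0.0518] [ 0.51  0.52  0.14 -1.72]
30.1667 [ 0.4954 -0.0028  0.0203] [2.291 2.148 0.01 ]
```

View pics/e.png

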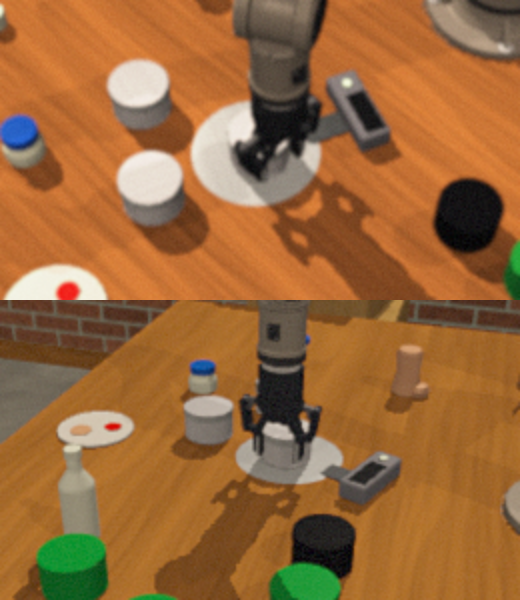

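The tin stands on the plate about 9 mm from its centre. I'll back off and lift clear.

>>> apply_moves:
  moves:
    - [0,0,0,0.003,0,0,0.41]
    - [0,0,0,0.005,0,0,0.41]
    - [0,0,0,0.01,0,0,0.41]
    - [0,0,0,0.015,0,0,0.41]
    - [0,0,0,0.02,0,0,0.41]
    - [0,0,0,0,0,-0.03,0.41]
    - [0,0,0,0,0,-0.04,0.41]
    - [0,0,0,0,0,-0.04,0.41]

```text
clock: 31.13
tcp_pos: [0.4944, 0.0473, 0.1284]
orientation: [-2.291, -2.145, 0.007]
contact_force: [0.5, -0.2, 0.2]
grip_width: 0.0602
gripper_force: 0.0
```

>>> apply_moves:
  moves:
    - [0,0,0,0.02,0,-0.03,0.41]
    - [0,0,0,0.03,0,-0.02,0.41]
    - [0,0,0,0.03,0,0,0.41]
    - [0,0,0,0.03,0,0,0.41]
    - [0,0,0,0.02,0,0,0.41]
    - [0,0,0,0,0,0,0.41]
    - [0,0,0,0,0,0,0.41]
    - [0,0,0,0,0,0,0.41]

```text
clock: 31.8
tcp_pos: [0.5045, 0.1754, 0.1778]
orientation: [2.295, 2.145, -0.004]
contact_force: [-0.3, 0.2, 0.2]
grip_width: 0.06
gripper_force: 0.0
```

```bash
python3 loc.py "[(.557,-.238),(.65,-.1),(.49,-.05)]"; python3 - <<'E'
from h import *
cv2.imwrite("pics/f.png",np.vstack([cv2.resize(grab_frame(c)[120:270,140:400],None,fx=2,fy=2) for c in("scene","side")]))
E
```

```text
tin [ 0.5521 -0.2427] [ 0.87 -1.4  -1.9  -0.42]
tin [ 0.6529 -0.0993] [ 0.21 -0.07 -0.22 -0.46]
tin [ 0.4937 -0.0515] [ 0.03  0.11  0.07 -0.19]
31.8 [0.5045 0.1754 0.1778] [ 2.295  2.145 -0.004]
```

View pics/f.png

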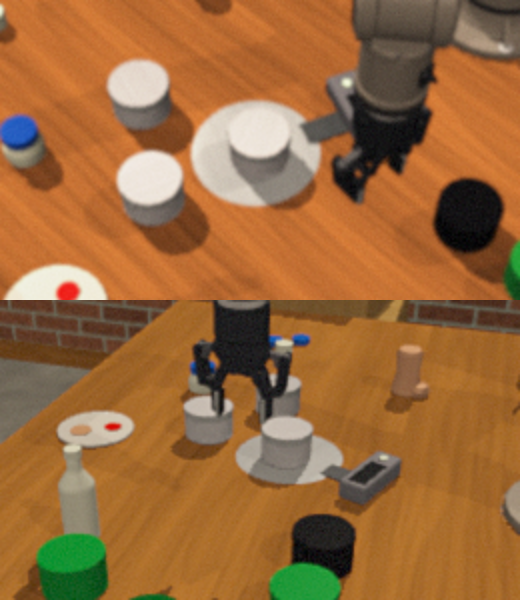

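The tin stands upright near the plate centre, at scene-crop pixel (260,140). The empty tins and the bystanders are still standing, and the arm is clear.

```bash
python3 -c "
from bench import order;print(order.hand_in())"
```

```text
the job is handed in; nothing more can be done
None
```

The loaded tin (the one that started near x 0.51, y 0.31) stands upright on the scale plate, about 9 mm from its centre; the two empty tins moved only about 20 mm each, no bystander was touched, and I handed the job in at about 32 s without being shown a verdict.

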